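Stop the roller feed and lock it out

ROBOT

A 6-joint arm with a two-finger parallel gripper is mounted at the origin on a cart in front of the work surface, level with it; the furniture and walls round the work are solid. World frame = base frame: x ahead of the robot, y to its left, z up, the work surface at z = 0. Lengths are in m, angles in rad, forces in N, time in s.
With the tool pointing down it reaches from about 0.25 to 0.775 m from the base axis. Payload 4 kg.
Tool frame: the origin (TCP) lies midway between the tips of the shut fingers; the grasp point (between the pads) lies 19 mm behind it (robot.tcp_to_grasp is the distance from the TCP to the grasp point, in m); z points along the fingers, y is the line along which they close (so a half turn about z gives the same grasp; the last joint's range is limited). The gripper opens to 94 mm and grips with 3 to 60 N. Pads are 16 mm wide; open, the fingers measure 119 mm over their backs; the gripper's body (75 mm by 177 mm) begins 78 mm behind the grasp point.
Start: joints at [-1.436, 0.087, 1.371, -0, 1.684, -0.103], TCP at [0.13, -0.535, 0.206] pointing down, gripper open.
Joint ranges: [-3.1, 3.1], [-0.76, 2.03], [0.27, 2.55], [-1.08, 4.22], [0.17, 2.65], [-2.57, 2.57]. Speed limits (rad/s): [2.79, 2.79, 3.14, 3.14, 3.14, 3.14].

INTERFACE

Orientations are given as [roll, pitch, yaw] about the fixed x, y, z axes, in that order (R = Rz(yaw) Ry(pitch) Rx(roll)).
In Python, from bench import robot, viewer gives the robot as it stands. The module is installed in compiled form; this text tells all that it offers.
- The arm moves only by the shell command python3 -m handwheel 'ROWS' [OPENING]. ROWS is JSON, a list of rows, each a list of 6 numbers: the shift along the tool's x, y, z in units of 0.2 m (1.0 is 0.2 m), then the turn, a rotation vector about the tool's x, y, z in units of 30 degrees (1.0 is 30 degrees). In form: [[x, y, z, wx, wy, wz], ...]. A call has 1 to 10 rows; each row is the pose to reach, as a shift and turn from the pose commanded when the call began, along the tool's axes at that moment; what a row does not reach only later rows make up. A row lasts 1/12 s, in which the tool goes at most 41.7 mm and 7.16 degrees, less where a joint would pass 70% of its speed; a pose out of reach is approached as far as the arm can. A call with a number of a shift or a turn outside -1 to 1 is refused whole. A call with a gripper value outside its range is refused whole. OPENING is the gripper's target within -1 to 1 (shut at 1, half-way at 0, fully open at -1), set as the call begins (- or left out, the last holds). The fingers move at their own pace and stop on an object; the grip force is fixed at half the most. Time passes only in rows, so rows that repeat a pose let the fingers close. It gives the time, the measured TCP pose, the force, the opening and the grip force at its end, in the units of the state.
- robot.get_obs(): the state, without advancing time (a new reading comes with each control period).
- viewer.snapshot(name): name is "scene" or "top" or "wrist"; returns the picture (384x512x3 uint8, red, green, blue); there is no depth.
- viewer.calibration(name): a dict with "fx", "fy", "cx", "cy" (pixels), "k1" (the pictures are not rectified: a ray, as slopes to the right and down, at radius r is drawn at 1 + k1 r^2 times it, then the intrinsics apply), "R" (3x3) and "t" (3): a world point X has camera coordinates R X + t. Camera axes: x right, y down, z forward; pixel columns grow to the right and rows downward; lengths in m; the calibration is good to about 2 mm. A picture is of the moment at which its call begins: read the wrist's pose just before it. calibration takes no time and is no camera call; for the wrist camera it gives the pose at the moment of the call.
- robot.close_job(): hands the job in; it is judged then, once.
The state is a dict: "time": time; "joint_positions": joint angles; "qvel": joint speeds; "joint_torque": joint torques, N m; "tool_pos": TCP position; "ee_rot": TCP orientation; "wrist_force": force on the tool from outside, world axes, zero at the start; "wrist_torque": the same for the moment, N m; "width": finger opening in m; "finger_force": force on a finger pad.
Only numpy, scipy, OpenCV 4.12 (cv2) and the standard library are available. Lean on these libraries where they do the work, as an engineer would, in place of code of your own. Each camera call takes 0.05 s, during which the arm holds its last target. There are 200 camera calls.

TASK

Stop the roller feed and lock it out: first push the lever of the feed switch back to its upright off position in the middle, without letting it go over to the other side. Only then work the isolator: pull its knob up, turn it clockwise as far as it goes, and push it fully home again. Leave the lever in off and do not disturb the things lying about.

Things in the scene. Friction and masses are not known exactly. Their poses are not given: they have to be found in the camera images.
- feed_switch: Feed switch: grey box 120 x 100 x 55 mm (its x, y, z), fixed on the table, black cable gland on its +x side, small mounting ears at both y sides. On top a square aluminium plate with an arrow at each end and, in the middle, a lever in a low rubber boot. It and the isolator may change places. Origin: centre of its underside.
- lever_pivot (a point): Hinge axis of the lever, 60 mm above the table; the hinge axis is parallel to the box's y axis, so the lever swings along the box's x axis.
- lever_knob (a point): Point in the lever's black grip, 70 mm from the hinge axis. The grip is a rounded knob about 26 mm across and 36 mm long, from 49 to 85 mm from the hinge axis; below it a 13 mm steel rod.
- feed_lever (a joint): Lever angle (rad): 0 = upright = off; +0.5 = leaning to the box's -x side (start); -0.5 = to +x. Springs hold it at these three. From the start 8 to 12 N on the grip towards the box's +x moves it, and less as it nears the middle; within about 0.13 of upright it clicks into the off notch by itself. About 10 N more forces it out of off, and past -0.14 it snaps to the other side.
- isolator: Isolator: a second grey box of the same size and make (120 x 100 x 55 mm, fixed, origin at the centre of its underside), whose top carries a round plate and a black wing knob on a vertical axis through the box's centre.
- knob_grip (a point): Point on the knob's axis in its upright wing, 95 mm above the table while the knob is in. The wing is a bar 64 mm long (this point's x), 18 mm thick (its y: grip across this) and 42 mm high; its top is 14 mm above this point, its bottom 28 mm below, on a flat disc of 52 mm diameter.
- isolator_pull (a joint): How far the knob is pulled up (m): 0 = fully in, 0.016 = fully out. Pulling or pushing takes about 3 to 4 N; it stays where it is left. It must be out by about 0.009 before it turns (in, it has some 0.2 rad of play); it goes in again only near either end of its turn (below 0.15 or above 0.9 rad).
- isolator_turn (a joint): How far the knob is turned (rad), clockwise seen from above: 0 = on (wing along the box's x axis), 1.05 (60 degrees, stop) = locked out. Light friction (0.04 N m); stays where it is left.
- tape_measure: Bystander: yellow tape measure, 36 x 75 x 60 mm, standing behind the work.
- feed_wheel: Bystander: black wheel, 45 mm diameter, 24 mm high, lying flat behind the work.
- push_stick: Bystander: plywood push stick, 42 x 232 x 12 mm, lying flat behind the work on the right.
- offcut_e: Bystander: small chipboard offcut, 45 x 62 x 18 mm, lying flat near the robot.
Mind the look-alikes: they are no part of the job. Leave any yellow look-alike of the feed_switch alone.

How it is judged:
On the way, in this order (a step that is already met when the one before it is completed fails the run):
1. the lever stands at rest in off (within 0.07 rad of upright), with the isolator knob still in (value of joint feed_lever between -0.07 and 0.07 rad and value of joint isolator_pull below 0.003 m), for 0.3 s.
2. the isolator knob is pulled out (more than 6 mm) (value of joint isolator_pull above 0.006 m), for 0.1 s.
3. the knob is turned clockwise to near its stop (more than 0.87 rad) (value of joint isolator_turn above 0.87 rad), for 0.1 s.
At the end, for the whole second after the job is handed in: The lever stands in off (within 0.07 rad of upright), the isolator knob is turned clockwise by more than 0.87 rad (stop at 1.05) and is pushed in to within 2.5 mm (value of joint feed_lever between -0.07 and 0.07 rad and value of joint isolator_turn above 0.87 rad and value of joint isolator_pull below 0.0025 m); the robot touches nothing.
It fails at once if the lever goes over to the other running side (below -0.25 rad) (value of joint feed_lever below -0.25 rad).
It fails at once if the isolator knob is pulled out (more than 5 mm) while the lever is not in off (value of joint isolator_pull above 0.005 m and value of joint feed_lever above 0.18 rad).
It fails at once if the tape measure, the wheel, the push stick or the small offcut is shifted by more than 30 mm (distance of any of tape_measure, feed_wheel, push_stick, offcut_e from where it was at the start of the episode above 0.03 m).
It also fails if it takes over 54 s, if anything falls off the work surface, if the arm or the gripper's body presses on something with over 40 N, if the wrist force passes 120 N, or if a joint passes its speed limit or range.

## Working session

There is one attempt and no reset: what is moved stays moved. The work goes in short steps, Python scripts to look and compute and a shell command to move; the robot and the scene stay as the last step left them, time stands still between calls to the robot, and variables do not carry over. Pictures are saved under pics/ and viewed, at most 10 in all, crops included, and the job is handed in when it is done.

```bash
mkdir -p pics
cat > h.py <<'E'
import numpy as np, cv2
from bench import robot, viewer
def snap(n,f):
    im=viewer.snapshot(n); cv2.imwrite('pics/'+f,im[:,:,::-1]); return im
def ray(n,u,v,c=None):
    c=c or viewer.calibration(n); R=np.array(c['R']);t=np.array(c['t'])
    K=np.array([[c['fx'],0,c['cx']],[0,c['fy'],c['cy']],[0,0,1.]])
    p=cv2.undistortPoints(np.array([[[u,v]]],float),K,np.array([c['k1'],0,0,0.]))[0,0]
    return -R.T@t, R.T@np.array([p[0],p[1],1])
def onz(n,u,v,z,c=None):
    o,d=ray(n,u,v,c); return o+d*(z-o[2])/d[2]
def proj(n,X,c=None):
    c=c or viewer.calibration(n)
    p=np.array(c['R'])@np.array(X)+np.array(c['t']);s=p[:2]/p[2];s=s*(1+c['k1']*(s@s))
    return c['fx']*s[0]+c['cx'],c['fy']*s[1]+c['cy']
E
python3 - <<'E'
from h import *
a=snap('scene','s0.png');b=snap('top','t0.png')
o=robot.get_obs();print({k:np.round(v,3) for k,v in o.items()})
E
```

```text
{'time': np.float64(0.1), 'joint_positions': array([-1.436,  0.088,  1.372,  0.   ,  1.684, -0.103]), 'qvel': array([-0.001, -0.002, -0.003,  0.001, -0.   , -0.002]), 'joint_torque': array([ 1.0000e-03, -3.4125e+01, -3.0330e+01,  7.2000e-02,  3.0000e-02,
       -0.0000e+00]), 'tool_pos': array([ 0.129, -0.534,  0.204]), 'ee_rot': array([-3.14 , -0.   ,  0.238]), 'wrist_force': array([-1.096,  0.021, -0.007]), 'wrist_torque': array([ 0.023, -0.029,  0.01 ]), 'finger_force': np.float64(0.0), 'width': np.float64(0.094)}
```

View pics/s0.png

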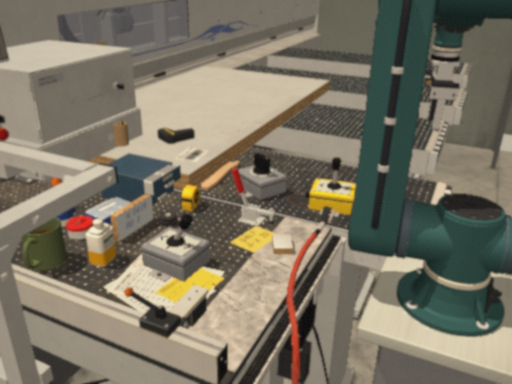

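View pics/t0.png

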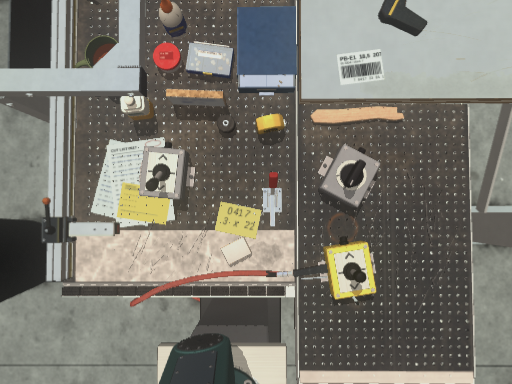

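Top view: the grey box at (163,173) has a square plate with arrows and a lever, so it should be the feed switch. The grey box at (350,177) has a round plate and a wing, so it should be the isolator. The yellow box at (350,270) is the look-alike, to be left alone. I'll confirm this in one enlarged crop.

Run:
```python
from h import *
t=cv2.imread('pics/t0.png');s=cv2.imread('pics/s0.png')
f=lambda im,x,y,w,h:cv2.resize(im[y:y+h,x:x+w],(400,300),interpolation=cv2.INTER_CUBIC)
cv2.imwrite('pics/c0.png',np.vstack([np.hstack([f(t,123,143,80,60),f(t,310,147,80,60)]),np.hstack([f(s,136,207,80,60),f(s,230,145,80,60)])]))
for p in [(163,173),(350,177)]: print(onz('top',*p,.055))
print(onz('top',163,173,.055)-onz('top',164,173,.055))
c=viewer.calibration('top');print(c); c=viewer.calibration('scene');print(-np.array(c['R']).T@c['t'])
```

```text
[0.57223829 0.13057097 0.055     ]
[ 0.56222578 -0.31144684  0.055     ]
[2.71636811e-06 2.36974902e-03 0.00000000e+00]
{'fx': 388.47649824631037, 'fy': 388.47649824631037, 'cx': 259.5157465012559, 'cy': 193.72236738478293, 'k1': 0.003282106404397846, 'R': array([[-6.90337290e-04, -9.99983573e-01, -5.69015218e-03],
       [-9.99126902e-01,  9.27416657e-04, -4.17681032e-02],
       [ 4.17726942e-02,  5.65635004e-03, -9.99111129e-01]]), 't': array([-0.09720803,  0.52485809,  0.95015644])}
[0.03212064 0.89817017 0.63121787]
```

View pics/c0.png

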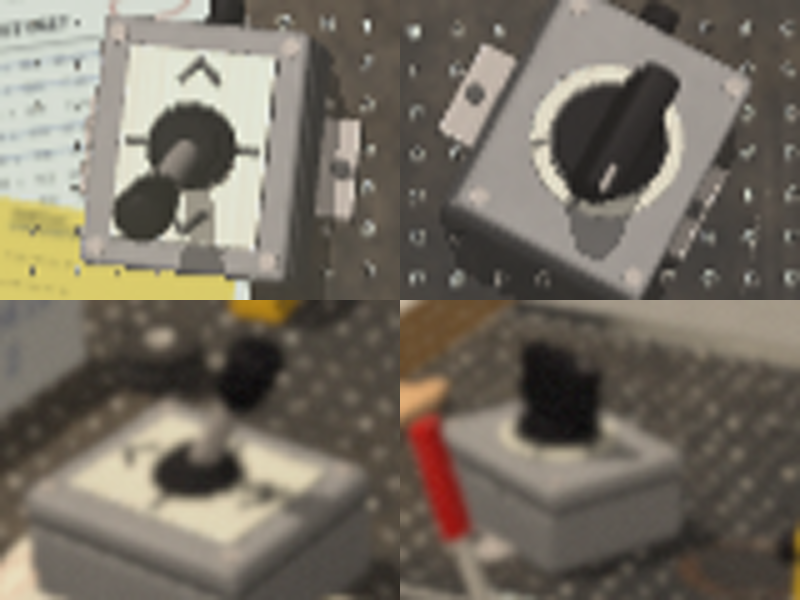

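The crop confirms both. The left grey box has the square plate, arrows and lever, which leans down the image away from the gland at the top. The right grey box has the round plate and wing knob, with its gland at upper right. Now their poses, from the four top screws of each.

Run:
```python
from h import *
S=np.array([(119,28),(290,47),(268,262),(95,245)])/5+[123,143]
I=np.array([(178,5),(335,85),(232,275),(78,195)])/5+[310,147]
for n,P in(('sw',S),('iso',I)):
    X=np.array([onz('top',*(p-.4),.056) for p in P]);c=X.mean(0)
    ax=(X[0]+X[1]-X[2]-X[3])/2;ay=(X[0]+X[3]-X[1]-X[2])/2
    yx=np.arctan2(ax[1],ax[0]);yy=np.arctan2(-ay[0],ay[1])
    print(n,c.round(4),'yaws',yx.round(3),yy.round(3),'len',np.linalg.norm(ax).round(4),np.linalg.norm(ay).round(4),'r',np.hypot(*c[:2]))
    y=(yx+yy)/2;e=np.array([np.cos(y),np.sin(y),0])
    if n=='sw':
        k=np.array([c[0],c[1],.06])+.07*(-np.sin(.5)*e+np.cos(.5)*np.array([0,0,1]));print('knob',k,proj('top',k),proj('scene',k))
    else:
        k=np.array([c[0],c[1],.109]);print([proj('top',k+s*.032*e) for s in(-1,1)],proj('scene',k))
```

```text
sw [0.5753 0.1346 0.056 ] yaws -0.096 -0.106 len 0.103 0.082 r 0.5908860397612103
knob [0.54196046 0.13798609 0.12143078] (np.float64(151.7970417894334), np.float64(183.8863342968648)) (np.float64(187.08367809845032), np.float64(219.52012475580185))
iso [ 0.5679 -0.313   0.056 ] yaws -0.497 -0.48 len 0.1022 0.0821 r 0.6484789204584767
[(np.float64(349.5705029033659), np.float64(185.08642764224348)), (np.float64(362.83930204506646), np.float64(159.7115584235174))] (np.float64(262.51035465669634), np.float64(154.52465873953486))
```

```bash
cat >> h.py <<'E'
from scipy.spatial.transform import Rotation as Ro
def plan(pos,yaw,N=1):
    """units for N successive calls from the current pose to pos/yaw (tool down)"""
    o=robot.get_obs();p=np.array(o['tool_pos']);R=Ro.from_euler('xyz',o['ee_rot'])
    T=Ro.from_euler('xyz',[np.pi,0,yaw]);w=(R.inv()*T).as_rotvec()
    st=(np.array(pos)-p)/N
    for i in range(N):
        print(np.r_[R.inv().apply(st)/.2,w/N/np.radians(30)].round(3).tolist()); R=R*Ro.from_rotvec(w/N)
E
python3 -c "
from h import *
plan([.542,.138,.205],3.04,6)"
```

```text
[0.466, -0.463, 0.001, -0.0, -0.001, -0.892]
[0.625, -0.204, 0.0, -0.0, -0.001, -0.892]
[0.65, 0.099, -0.0, -0.0, -0.001, -0.892]
[0.535, 0.381, -0.0, -0.0, -0.001, -0.892]
[0.306, 0.581, -0.0, -0.0, -0.001, -0.892]
[0.012, 0.657, -0.001, -0.0, -0.001, -0.892]
```

```bash
python3 -m handwheel '[[0.466,-0.463,0,0,0,-0.892],[0.466,-0.463,0,0,0,-0.892],[0.466,-0.463,0,0,0,-0.892],[0.466,-0.463,0,0,0,-0.892]]' -1
python3 -m handwheel '[[0.625,-0.204,0,0,0,-0.892],[0.625,-0.204,0,0,0,-0.892],[0.625,-0.204,0,0,0,-0.892],[0.625,-0.204,0,0,0,-0.892]]'
python3 -m handwheel '[[0.65,0.1,0,0,0,-0.892],[0.65,0.1,0,0,0,-0.892],[0.65,0.1,0,0,0,-0.892],[0.65,0.1,0,0,0,-0.892]]'
python3 -m handwheel '[[0.535,0.38,0,0,0,-0.892],[0.535,0.38,0,0,0,-0.892],[0.535,0.38,0,0,0,-0.892],[0.535,0.38,0,0,0,-0.892]]'
python3 -m handwheel '[[0.306,0.58,0,0,0,-0.892],[0.306,0.58,0,0,0,-0.892],[0.306,0.58,0,0,0,-0.892],[0.306,0.58,0,0,0,-0.892]]'
python3 -c "
from h import *
plan([.542,.138,.205],3.04,1)"
```

```text
time: 0.43
tool_pos: [0.2007, -0.418, 0.2052]
ee_rot: [-3.14, -0.003, 0.715]
wrist_force: [0.4, -1.2, -0.6]
width: 0.094
finger_force: 0.0
time: 0.77
tool_pos: [0.2693, -0.3058, 0.2054]
ee_rot: [3.141, -0.003, 1.183]
wrist_force: [0.2, -0.5, 0.1]
width: 0.0937
finger_force: 0.0
time: 1.1
tool_pos: [0.3381, -0.1934, 0.2053]
ee_rot: [3.14, -0.003, 1.652]
wrist_force: [0.1, -0.9, 0.2]
width: 0.0938
finger_force: 0.0
time: 1.43
tool_pos: [0.4063, -0.0813, 0.205]
ee_rot: [3.139, -0.002, 2.119]
wrist_force: [-0.6, -0.8, 0.6]
width: 0.0941
finger_force: 0.0
time: 1.77
tool_pos: [0.4747, 0.0303, 0.2044]
ee_rot: [3.139, -0.002, 2.585]
wrist_force: [-0.2, -0.8, 0.2]
width: 0.094
finger_force: 0.0
[-0.001, 0.635, -0.002, 0.005, -0.003, -0.869]
```

```bash
python3 -m handwheel '[[0,0.635,0,0,0,-0.87],[0,0.635,0,0,0,-0.87],[0,0.635,0,0,0,-0.87],[0,0.635,0,0,0,-0.87],[0,0.635,0,0,0,-0.87]]'
python3 - <<'E'
from h import *
c=viewer.calibration('wrist'); im=snap('wrist','w1.png')
print(proj('wrist',[.542,.138,.1214],c),proj('wrist',[.5753,.1346,.06],c))
plan([.542,.138,.1025],3.04)
E
```

```text
time: 2.18
tool_pos: [0.5416, 0.1342, 0.2035]
ee_rot: [-3.141, -0.003, 3.033]
wrist_force: [-0.5, -0.4, -0.1]
width: 0.0939
finger_force: 0.0
(np.float64(257.46667972465514), np.float64(200.20179737286836)) (np.float64(256.8755746537905), np.float64(215.87102788280689))
[-0.002, 0.026, 0.508, -0.002, -0.005, -0.022]
```

View pics/w1.png

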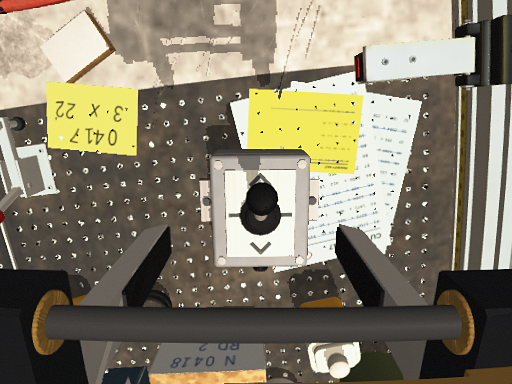

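Wrist view: the lever grip is at about (262,197), the rod and boot below it at about (260,215), with the fingers on either side. The grip is about 4 px right of the prediction, so I'll measure the screws here and compare with the top view.

Run:
```python
from h import *
X=np.array([onz('wrist',u,v,.056) for u,v in[(219,163),(302,162),(305,260),(219,262)]]);print(X.round(4),X.mean(0))
ax=(X[2]+X[3]-X[0]-X[1]);print(np.arctan2(ax[1],ax[0]),np.linalg.norm(ax)/2)
print(onz('wrist',262,197,.1214),robot.get_obs()['tool_pos'])
a,d=ray('wrist',262,197);b,e=ray('top',152.2,184);M=np.c_[d,-e];s=np.linalg.lstsq(M,b-a,rcond=None)[0];print(a+d*s[0],b+e*s[1])
```

```text
[[0.5183 0.1022 0.056 ]
 [0.5265 0.183  0.056 ]
 [0.6313 0.1782 0.056 ]
 [0.6232 0.0874 0.056 ]] [0.5748059  0.13770974 0.056     ]
-0.09312030987754844 0.10531106360157927
[0.53960723 0.14060954 0.1214    ] [0.54124758 0.13291045 0.20416591]
[0.54273206 0.14055798 0.10986682] [0.54249118 0.14038713 0.10980232]
```

```bash
python3 -m handwheel '[[0,0,0,0,0,0],[0,0,0,0,0,0]]'
python3 -c "
from h import *
plan([.5415,.139,.1025],3.045)"
```

```text
time: 2.4
tool_pos: [0.5411, 0.1313, 0.2057]
ee_rot: [-3.141, 0.0, 3.026]
wrist_force: [-0.6, -0.6, 0.2]
width: 0.0939
finger_force: 0.0
[0.002, 0.039, 0.516, -0.001, 0.0, -0.037]
```

```bash
python3 -m handwheel '[[0,0.04,0,0,0,-0.04],[0,0.04,0.17,0,0,-0.04],[0,0.04,0.34,0,0,-0.04],[0,0.04,0.515,0,0,-0.04],[0,0.04,0.515,0,0,-0.04],[0,0.04,0.515,0,0,-0.04]]'
python3 -c "
from h import *
plan([.5415,.139,.1025],3.045)"
```

```text
time: 2.9
tool_pos: [0.5407, 0.1397, 0.1009]
ee_rot: [-3.141, -0.005, 3.049]
wrist_force: [0.5, 0.0, 1.1]
width: 0.0941
finger_force: 0.0
[-0.004, -0.003, -0.008, -0.002, -0.009, 0.007]
```

```bash
python3 -m handwheel '[[0,0,0,0,0,0],[0,0,0,0,0,0],[0,0,0,0,0,0],[0,0,0,0,0,0],[0,0,0,0,0,0],[0,0,0,0,0,0],[0,0,0,0,0,0],[0,0,0,0,0,0]]' 1
python3 -c "
from h import *
e=np.array([np.cos(-.1),np.sin(-.1),0])
o=np.array(robot.get_obs()['tool_pos']);print(o)
P=np.array([.575,.1365,.041])
for a in(.35,.2,.05,0): plan(P+.07*(-np.sin(a)*e+np.cos(a)*np.array([0,0,1])),3.045)"
```

```text
time: 3.57
tool_pos: [0.5424, 0.1402, 0.1025]
ee_rot: [-3.142, 0.0, 3.05]
wrist_force: [-0.2, -0.1, -0.2]
width: 0.044
finger_force: 0.0
[0.54241848 0.140226   0.10249429]
[-0.044, -0.003, -0.021, -0.0, 0.0, 0.009]
[-0.094, -0.003, -0.036, -0.0, 0.0, 0.009]
[-0.146, -0.003, -0.042, -0.0, 0.0, 0.009]
[-0.164, -0.004, -0.043, -0.0, 0.0, 0.009]
```

Fingers are still closing.

```bash
python3 -m handwheel '[[0,0,0,0,0,0],[0,0,0,0,0,0],[0,0,0,0,0,0],[0,0,0,0,0,0],[0,0,0,0,0,0],[0,0,0,0,0,0]]'
```

```text
time: 4.07
tool_pos: [0.5424, 0.141, 0.1024]
ee_rot: [3.14, -0.0, 3.05]
wrist_force: [0.2, 4.4, -2.0]
width: 0.0239
finger_force: 30.0
```

```bash
python3 -m handwheel '[[-0.02,0,-0.01,0,0,0],[-0.044,0,-0.021,0,0,0],[-0.07,0,-0.029,0,0,0],[-0.095,0,-0.036,0,0,0],[-0.12,0,-0.039,0,0,0],[-0.146,0,-0.042,0,0,0],[-0.155,0,-0.042,0,0,0],[-0.155,0,-0.042,0,0,0]]'
python3 -m handwheel '[[0,0,0,0,0,0],[0,0,0,0,0,0]]'
```

```text
time: 4.73
tool_pos: [0.575, 0.1378, 0.1113]
ee_rot: [3.14, 0.004, 3.05]
wrist_force: [4.8, 3.6, -1.1]
width: 0.0241
finger_force: 30.0
time: 4.9
tool_pos: [0.5753, 0.1377, 0.1113]
ee_rot: [3.14, 0.005, 3.049]
wrist_force: [4.1, 3.5, -1.5]
width: 0.0238
finger_force: 30.0
```

```bash
python3 -m handwheel '[[0,0,0,0,0,0],[0,0,0,0,0,0],[0,0,0,0,0,0],[0,0,0,0,0,0],[0,0,0,0,0,0],[0,0,0,0,0,0]]' -1
python3 -m handwheel '[[0,0,0,0,0,0],[0,0,0,0,0,0],[0,0,-0.2,0,0,0],[0,0,-0.4,0,0,0],[0,0,-0.6,0,0,0],[0,0,-0.6,0,0,0]]'
python3 - <<'E'
from h import *
c=viewer.calibration('wrist'); im=snap('wrist','w2.png'); t=snap('top','t2.png')
print(proj('wrist',[.575,.1365,.145],c),proj('top',[.575,.1365,.145]))
plan([.568,-.313,.215],2.654,3)
E
```

```text
time: 5.4
tool_pos: [0.5731, 0.1371, 0.1108]
ee_rot: [-3.141, -0.0, 3.049]
wrist_force: [0.1, 0.6, -0.8]
width: 0.0606
finger_force: 0.0
time: 5.9
tool_pos: [0.5768, 0.1379, 0.2415]
ee_rot: [3.138, 0.017, 3.05]
wrist_force: [-0.3, 0.4, 1.8]
width: 0.0939
finger_force: 0.0
(np.float64(250.380014460581), np.float64(191.53329366788367)) (np.float64(149.53884296652473), np.float64(167.70850896655202))
[-0.058, -0.749, 0.031, 0.001, 0.003, 0.252]
[-0.156, -0.735, 0.031, 0.001, 0.003, 0.252]
[-0.251, -0.708, 0.031, 0.001, 0.003, 0.252]
```

View pics/w2.png

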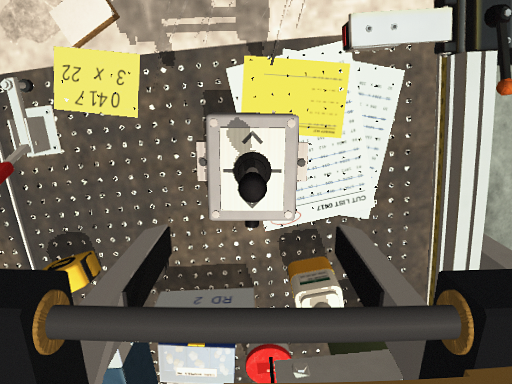

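The lever now appears near upright: grip at about (252,187), with the upright tip predicted at (250,191). I'll put a number on the angle.

Run:
```python
from h import *
e=np.array([np.cos(-.1),np.sin(-.1),0]);P=np.array([.575,.1365,.06])
for a in(.5,.2,.1,0,-.1,-.2,-.5):
    k=P+.072*(-np.sin(a)*e+np.cos(a)*np.array([0,0,1]));print(a,np.round(proj('wrist',k),1),np.round(proj('top',k),1))
w=cv2.imread('pics/w2.png',0)[120:212,235:270];print((w<45).sum(1).tolist())
t=cv2.imread('pics/t2.png',0)
x=cv2.resize(t[143:203,123:203],(400,300),interpolation=cv2.INTER_CUBIC);w=cv2.imread('pics/w2.png',0)
y=cv2.resize(w[115:217,200:310],(400,300),interpolation=cv2.INTER_CUBIC)
cv2.imwrite('pics/c2.png',np.hstack([x,y]))
```

```text
0.5 [251.6 152.3] [150.7 184.4]
0.2 [251.5 177.1] [150.7 175. ]
0.1 [251.4 185.5] [150.9 171.7]
0 [251.4 193.8] [151.3 168.4]
-0.1 [251.3 201.7] [151.7 165.1]
-0.2 [251.3 209.1] [152.2 161.9]
-0.5 [251.2 227.8] [154.1 153.2]
[0, 0, 0, 0, 0, 0, 0, 0, 0, 0, 0, 0, 0, 0, 0, 0, 1, 0, 0, 0, 0, 1, 1, 0, 0, 0, 0, 0, 0, 0, 0, 0, 6, 15, 18, 21, 24, 27, 27, 29, 31, 31, 33, 35, 35, 35, 35, 31, 27, 25, 24, 22, 30, 35, 35, 35, 35, 35, 34, 33, 31, 30, 29, 27, 27, 27, 27, 28, 28, 28, 28, 27, 26, 25, 25, 24, 23, 21, 19, 17, 15, 12, 1, 0, 0, 0, 0, 0, 0, 0, 0, 0]
```

View pics/c2.png

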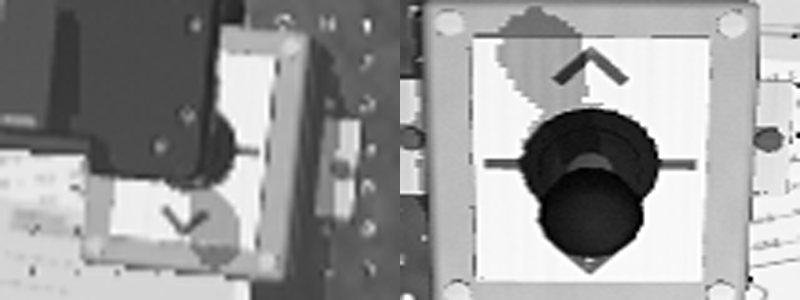

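The crop shows the lever upright in the notch: the boot is centred and the grip is just in front by parallax. The arm covers part of the top view, so I'll recheck there once it's clear. Moving to the isolator.

```bash
python3 -m handwheel '[[-0.058,-0.75,0.03,0,0,0.252],[-0.058,-0.75,0.03,0,0,0.252],[-0.058,-0.75,0.03,0,0,0.252],[-0.058,-0.75,0.03,0,0,0.252],[-0.058,-0.75,0.03,0,0,0.252]]'
python3 -m handwheel '[[-0.156,-0.735,0.03,0,0,0.252],[-0.156,-0.735,0.03,0,0,0.252],[-0.156,-0.735,0.03,0,0,0.252],[-0.156,-0.735,0.03,0,0,0.252],[-0.156,-0.735,0.03,0,0,0.252]]'
python3 -m handwheel '[[-0.25,-0.71,0.03,0,0,0.252],[-0.25,-0.71,0.03,0,0,0.252],[-0.25,-0.71,0.03,0,0,0.252],[-0.25,-0.71,0.03,0,0,0.252],[-0.25,-0.71,0.03,0,0,0.252],[-0.25,-0.71,0.03,0,0,0.252],[-0.25,-0.71,0.03,0,0,0.252]]'
python3 - <<'E'
from h import *
c=viewer.calibration('wrist'); im=snap('wrist','w3.png'); t=snap('top','t3.png')
e=np.array([np.cos(-.488),np.sin(-.488),0]);C=np.array([.568,-.313,.109])
print([np.round(proj('wrist',C+s*.032*e,c),1) for s in(-1,1)])
def f(im,x,y,w,h):return cv2.resize(im[y:y+h,x:x+w,::-1],(400,300),interpolation=cv2.INTER_CUBIC)
cv2.imwrite('pics/c3.png',np.hstack([f(t,123,143,80,60),cv2.resize(im[:,:,::-1],(400,300))]))
cv2.imwrite('pics/c3.png',np.vstack([np.hstack([f(t,123,143,80,60)]),cv2.resize(im[:288,56:440,::-1],(400,300))]))
plan(C*[1,1,0]+[0,0,.2],2.654)
E
```

```text
time: 6.42
tool_pos: [0.5696, -0.0179, 0.2216]
ee_rot: [-3.138, -0.005, 2.911]
wrist_force: [0.2, 0.9, -0.3]
width: 0.094
finger_force: 0.0
time: 6.83
tool_pos: [0.5675, -0.1672, 0.2156]
ee_rot: [-3.14, -0.005, 2.78]
wrist_force: [-0.4, 0.0, 0.3]
width: 0.0944
finger_force: 0.0
time: 7.42
tool_pos: [0.5664, -0.3119, 0.2117]
ee_rot: [3.14, -0.002, 2.655]
wrist_force: [0.2, 0.4, 0.9]
width: 0.094
finger_force: 0.0
[array([252.1, 159.2]), array([252.1, 230.8])]
[-0.009, -0.003, 0.064, 0.001, -0.001, 0.004]
```

View pics/c3.png

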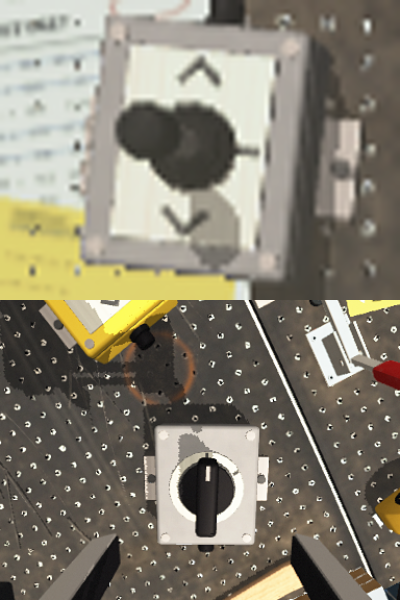

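Top view (upper panel): the grip is at about (152,169), and upright was predicted at (151.3,168.4), so the lever is in off. Wrist view (lower panel): the wing is aligned with the tool and runs along u≈254.7, v≈153–227, within a few mm of the prediction. Descending onto the wing.

```bash
python3 -m handwheel '[[0,0,0.2,0,0,0],[0,0,0.4,0,0,0],[0,0,0.5,0,0,0],[0,0,0.6,0,0,0],[0,0,0.67,0,0,0],[0,0,0.67,0,0,0],[0,0,0.67,0,0,0]]'
python3 -c "
from h import *
plan([.567,-.311,.077],2.654)"
python3 -m handwheel '[[0,0,0,0,0,0],[0,0,0,0,0,0],[0,0,0,0,0,0],[0,0,0,0,0,0],[0,0,0,0,0,0],[0,0,0,0,0,0],[0,0,0,0,0,0],[0,0,0,0,0,0],[0,0,0,0,0,0],[0,0,0,0,0,0]]' 1
python3 -m handwheel '[[0,0,0,0,0,0],[0,0,0,0,0,0],[0,0,0,0,0,0],[0,0,0,0,0,0],[0,0,0,0,0,0],[0,0,0,0,0,0]]'
```

```text
time: 8.1
tool_pos: [0.5661, -0.3122, 0.0785]
ee_rot: [3.141, -0.002, 2.655]
wrist_force: [0.1, 0.4, 1.0]
width: 0.0938
finger_force: 0.0
[-0.001, 0.007, 0.007, 0.001, -0.003, 0.003]
time: 8.93
tool_pos: [0.5661, -0.3139, 0.0788]
ee_rot: [-3.142, -0.0, 2.654]
wrist_force: [-0.0, 0.4, -0.5]
width: 0.0308
finger_force: 0.0
time: 9.43
tool_pos: [0.5675, -0.3111, 0.0788]
ee_rot: [3.137, -0.0, 2.655]
wrist_force: [2.6, 5.4, 0.3]
width: 0.018
finger_force: 29.9
```

```bash
python3 -m handwheel '[[0,0.013,0,0,0,0],[0,0.013,-0.02,0,0,0],[0,0.013,-0.04,0,0,0],[0,0.013,-0.06,0,0,0],[0,0.013,-0.075,0,0,0],[0,0.013,-0.08,0,0,0],[0,0.013,-0.08,0,0,0],[0,0.013,-0.08,0,0,0]]'
```

```text
time: 10.1
tool_pos: [0.5675, -0.311, 0.0949]
ee_rot: [3.141, -0.0, 2.654]
wrist_force: [1.9, 3.7, -4.0]
width: 0.0177
finger_force: 29.9
```

```bash
python3 -m handwheel '[[0,0,0,0,0,0.17],[0,0,0,0,0,0.34],[0,0,0,0,0,0.51],[0,0,0,0,0,0.68],[0,0,0,0,0,0.85],[0,0,0,0,0,1],[0,0,0,0,0,1]]'
python3 -m handwheel '[[0,0,0,0,0,0.17],[0,0,0,0,0,0.34],[0,0,0,0,0,0.51],[0,0,0,0,0,0.68],[0,0,0,0,0,0.83],[0,0,0,0,0,0.97],[0,0,0,0,0,0.97],[0,0,0,0,0,0.97]]'
python3 -c "
from h import *
print(robot.get_obs()['wrist_torque'])"
```

```text
time: 10.68
tool_pos: [0.5672, -0.3114, 0.0949]
ee_rot: [-3.141, -0.001, 2.129]
wrist_force: [1.6, 3.0, -3.1]
width: 0.0179
finger_force: 29.9
time: 11.35
tool_pos: [0.5667, -0.3115, 0.0949]
ee_rot: [-3.14, -0.0, 1.625]
wrist_force: [-0.0, 3.0, -1.6]
width: 0.0179
finger_force: 29.9
[ 0.48393055 -0.02845744 -0.06134094]
```

```bash
python3 -m handwheel '[[0,0,0.02,0,0,0],[0,0,0.04,0,0,0],[0,0,0.06,0,0,0],[0,0,0.075,0,0,0],[0,0,0.083,0,0,0],[0,0,0.085,0,0,0],[0,0,0.085,0,0,0],[0,0,0.085,0,0,0]]'
```

```text
time: 12.02
tool_pos: [0.5668, -0.3116, 0.0788]
ee_rot: [-3.141, 0.0, 1.623]
wrist_force: [-4.5, 5.1, 4.7]
width: 0.0173
finger_force: 29.9
```

```bash
python3 -m handwheel '[[0,0,0.01,0,0,0],[0,0,0.02,0,0,0],[0,0,0.02,0,0,0],[0,0,0.02,0,0,0]]'
```

```text
time: 12.35
tool_pos: [0.5669, -0.3116, 0.0786]
ee_rot: [3.141, 0.001, 1.623]
wrist_force: [-8.4, 6.8, 16.8]
width: 0.0177
finger_force: 30.0
```

Firm bottom: force rose to 17 N with no travel, so the knob is home. Back off the load, release and rise.

```bash
python3 -m handwheel '[[0,0,-0.02,0,0,0],[0,0,-0.02,0,0,0],[0,0,-0.02,0,0,0]]'
python3 -m handwheel '[[0,0,0,0,0,0],[0,0,0,0,0,0],[0,0,0,0,0,0],[0,0,0,0,0,0],[0,0,0,0,0,0],[0,0,0,0,0,0],[0,0,0,0,0,0],[0,0,0,0,0,0],[0,0,0,0,0,0],[0,0,0,0,0,0]]' -1
python3 -m handwheel '[[0,0,-0.15,0,0,0],[0,0,-0.3,0,0,0],[0,0,-0.45,0,0,0],[0,0,-0.6,0,0,0],[0,0,-0.75,0,0,0],[0,0,-0.75,0,0,0],[0,0,-0.75,0,0,0],[0,0,-0.75,0,0,0]]'
python3 - <<'E'
from h import *
c=viewer.calibration('wrist'); im=snap('wrist','w4.png')
t=snap('top','t4.png')
def f(im,x,y,w,h):return cv2.resize(im[y:y+h,x:x+w,::-1],(400,300),interpolation=cv2.INTER_CUBIC)
cv2.imwrite('pics/c4.png',np.vstack([f(t,123,143,80,60),cv2.resize(im[:288,56:440,::-1],(400,300))]))
C=np.array([.567,-.3115,0]);y=-.488-1.05;e=np.array([np.cos(y),np.sin(y),0])
for z in(.109,.125): print([np.round(proj('wrist',C+[0,0,z]+s*.032*e,c)-np.array([56,0]),1)/.96 for s in(-1,1)])
E
```

```text
time: 12.6
tool_pos: [0.5668, -0.3116, 0.0787]
ee_rot: [-3.141, 0.0, 1.622]
wrist_force: [-5.2, 3.6, 5.8]
width: 0.0177
finger_force: 29.9
time: 13.43
tool_pos: [0.5674, -0.3116, 0.0779]
ee_rot: [3.142, 0.0, 1.622]
wrist_force: [0.1, 0.7, -0.0]
width: 0.0811
finger_force: 0.0
time: 14.1
tool_pos: [0.5671, -0.3114, 0.2269]
ee_rot: [-3.141, -0.001, 1.622]
wrist_force: [-0.6, -0.0, 0.3]
width: 0.0938
finger_force: 0.0
[array([205.3125    , 161.04166667]), array([203.95833333, 232.5       ])]
[array([205.3125    , 163.85416667]), array([203.95833333, 238.85416667])]
```

View pics/c4.png

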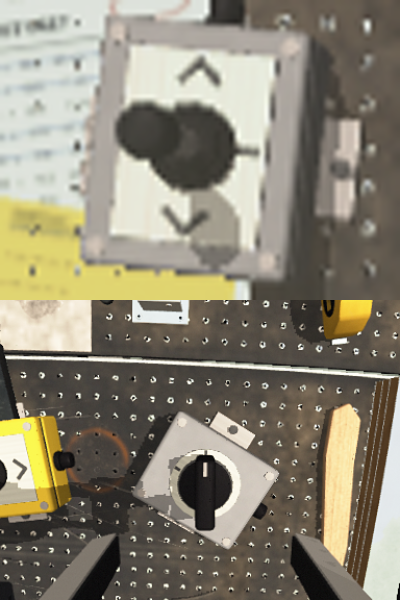

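The lever is still upright. The wing is turned about 60° relative to its box and lines up with the tool (about (205,457) to (205,530) in the crop), the knob is home, and the robot is clear. Handing in.

```bash
python3 -c "
from h import *
print(robot.close_job())"
```

```text
the job is handed in; nothing more can be done
None
```

I handed the job in at about 14 s with the feed lever upright in off, the isolator knob turned about 59° clockwise and pushed home, and the arm clear; the hand-in returned no verdict.

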